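# Bar the vacuum pot, then crack its stuck lid

### The job

The hinged lid of the vacuum pot is stuck on its seal and will jump when it lets go: first lay the long steel bar, centred, in the notches of the two posts so that it bridges the lid, and let go of it. Then pull the lid up by its black handle until the seal lets go, without letting the lid fly up, and finish while still holding it by that handle slightly open, with the handle about 30 mm higher than when shut and the bar still in its notches. Leave everything else on the bench where it is.

Things in the scene. Friction and masses are not known exactly. Their poses are not given: they have to be found in the camera images.
- unit: fixed vacuum unit: grey housing 260 (x) x 300 (y) x 50 mm high, origin at the centre of its underside; its -x (blue panel, lid handle) side faces the robot, turned up to 0.3 rad. On it a clear pot with a round white lid (164 mm diameter, top 170 mm above the bench, centred over the origin) and, at x = 20, y = +-105 mm, two notched aluminium posts, 50 (x) x 16 (y) mm.
- saddles (a point): fixed point on the unit, midway between the post notches, 211 mm above the bench: where the bar's centre is when it lies centred in both. Axes as the unit's; y runs from notch to notch. Notch: 24 mm wide, floor 202 mm above the bench, flared cheeks up to 225 mm. The bar then clears the shut lid by 32 mm.
- stop_bar: the long steel bar: square, 18 x 18 mm, 260 mm long, 0.6 kg, lying flat on the bench to the left or the right of the unit, roughly pointing away from the robot. Origin at the centre of its underside, x along its length, z up.
- bar_mid (a point): the centre of the long bar (9 mm above its origin); axes as the bar's.
- lid_grip: the lid's black plastic handle, an upright block on the lid's front tongue: 26 mm long (lid's x), 18 mm thick (lid's y), 40 mm high. Origin at the centre of its foot, on the lid's top face; axes as the unit's when shut, and it tilts with the lid. It is 180 mm from the hinge line.
- lid_hinge (a point): point on the lid's hinge line, which runs along the unit's y axis, 90 mm behind (+x) the pot's centre and 158 mm above the bench; axes as the unit's.
- lid (a joint): lid angle, 0 shut, grows as the handle rises and swings back about the hinge (0.1 rad = 18 mm). The seal resists at once, about 12 to 22 N at the handle with the lid's weight, and is free after 20 mm of lift; then only the weight is felt (2 to 3 N); let go, the lid falls back on the seal. Near 0.4 rad it would hit the bar.
- short_bar: spare square steel bar, same 18 mm section but only 150 mm long (too short to reach both posts), lying flat on the bench on the other side of the unit; origin at the centre of its underside, x along it. Bystander
- specimen: dark round asphalt core, 102 mm diameter, 64 mm high, beyond the unit on the left. Origin at centre of underside. Bystander
- beaker: glass beaker, 76 mm diameter, 100 mm high, beyond the unit on the right. Origin at centre of underside. Bystander
- grease_jar: small jar, 54 mm diameter, 45 mm high, between the robot and the unit. Origin at centre of underside. Bystander
- mould: steel mould ring, 116 mm outer diameter, 75 mm high, on the left. Origin at centre of underside. Bystander
- spatula: spatula lying flat on the far right. Bystander
- timer: flat grey timer, 50 x 70 x 25 mm, on the left, between the robot and the mould. Origin at centre of underside. Bystander
- solvent: bottle, 64 mm diameter, 160 mm high, on the far right. Origin at centre of underside. Bystander

How it is judged:
By the outcome, as a careful person would: the job done as asked, in the order asked, and still so for the second after the job is handed in, while the arm keeps its last pose, push and grip.
It also fails if it takes over 56 s, if anything falls off the work surface, if the arm or the gripper's body presses on something with over 40 N, if the wrist force passes 120 N, or if a joint passes its speed limit or range.

### The arm

A 6-joint arm with a two-finger parallel gripper is mounted at the origin on the work surface. World frame = base frame: x ahead of the robot, y to its left, z up, the work surface at z = 0. Lengths are in mm, angles in rad, forces in N, time in s.
With the tool pointing down it reaches from about 275 to 1000 mm from the base axis. Payload 8.4 kg.
Tool frame: the origin (TCP) lies midway between the tips of the shut fingers; the grasp point (between the pads) lies 19 mm behind it; z points along the fingers, y is the line along which they close (so a half turn about z gives the same grasp; the last joint's range is limited). The gripper opens to 85 mm and grips with 20 to 120 N. Pads are 22 mm wide; open, the fingers measure 114 mm over their backs; the gripper's body (76 mm by 85 mm) begins 54 mm behind the grasp point. The pads swing forward as they close: fully open they stand 13 mm farther back than shut.
Start: joints at [-1.134, 0.353, 1.633, -0, 1.155, -0.002], TCP at [265.532, -565.792, 231.281] pointing down, gripper open.
Joint ranges: [-2.63, 2.63], [-0.92, 2.1], [0.06, 2.66], [-1.3, 4.44], [0, 2.69], [-3.02, 3.02]. Speed limits (rad/s): [2.22, 2.22, 2.79, 3.14, 3.14, 3.14].

### API

Orientations are given as a unit quaternion [x, y, z, w].
In Python, from plant import env gives the robot as it stands. The module is installed in compiled form; this text tells all that it offers.
- The arm moves only by the shell command python3 -m creep 'ROWS' [FORCE]. ROWS is a JSON object whose one key "moves" holds a list of rows, each an object with "jaw": the opening, from 0 (shut) to 1 (fully open); "travel": the shift along the tool's x, y, z in mm, a list of three; "yaw": the turn about the tool's z in degrees. A call has 1 to 10 rows; each row shifts and turns the commanded pose from where the row before left it, along the tool's axes as they then stand; what a row does not reach is not made up. A row lasts 1/12 s, in which the tool goes at most 41.7 mm and 7.16 degrees, less where a joint would pass 70% of its speed; a pose out of reach is approached as far as the arm can. A call is refused whole if a number of a shift passes 41.7 or a number of a turn 7.16, either way. A call with a gripper value outside its range is refused whole. The fingers move at their own pace and stop on an object; FORCE is the grip in N (left out, the last holds). Time passes only in rows, so rows that do not move let the fingers close. It gives the time, the measured TCP pose, the force, the opening and the grip force at its end, in the units of the state.
- env.get_obs(): the state, without advancing time (a new reading comes with each control period).
- env.get_image(name): name is "side" or "top"; returns a dict with "img" (384x512x3 uint8, blue, green, red), "vertical_fov" (degrees; the focal length in pixels is half the picture's height over the tangent of half this angle, whatever the lens; pixels are square), "cx", "cy" (the principal point, pixels), "extrinsics" (4x4, takes a point from camera to world coordinates). Camera axes: x right, y up, looking along -z (the intrinsics and any distortion apply to the point x, -y, -z); pixel columns grow to the right and rows downward; lengths in mm; the calibration is good to about 2 mm. A picture is of the moment at which its call begins. There is no depth.
- env.finish_job(): hands the job in; it is judged then, once.
The state is a dict: "time_s": time; "joint_positions": joint angles; "joint_vel": joint speeds; "joint_torque": joint torques, N m; "position": TCP position; "ee_rot": TCP orientation; "wrist_force": force on the tool from outside, world axes, zero at the start; "wrist_torque": the same for the moment, N m; "opening": finger opening in mm; "finger_force": force on a finger pad.
Only numpy, scipy, OpenCV 4.12 (cv2) and the standard library are available. Lean on these libraries where they do the work, as an engineer would, in place of code of your own. Each camera call takes 0.05 s, during which the arm holds its last target. There are 200 camera calls.

## Working session

There is one attempt and no reset: what is moved stays moved. The work goes in short steps, Python scripts to look and compute and a shell command to move; the robot and the scene stay as the last step left them, time stands still between calls to the robot, and variables do not carry over. Pictures are saved under pics/ and viewed, at most 13 in all, crops included, and the job is handed in when it is done.

```bash
mkdir -p pics
python3 - <<'E'
from plant import env
import cv2,numpy as np
o=env.get_obs();print({k:np.round(v,3).tolist() for k,v in o.items()})
for n in("side","top"):
    d=env.get_image(n);cv2.imwrite(f"pics/{n}0.png",d["img"]);print({k:(np.round(v,4).tolist() if not isinstance(v,str) else v) for k,v in d.items() if k!="img"})
E
```

```text
{'time_s': 0.0, 'joint_positions': [-1.134, 0.354, 1.634, 0.0, 1.155, -0.002], 'joint_vel': [-0.0, 0.0, 0.0, 0.001, 0.002, -0.0], 'joint_torque': [-0.0, -60.524, -34.206, 0.0, 0.009, 0.0], 'position': [265.344, -565.33, 230.535], 'ee_rot': [0.976, 0.218, -0.0, -0.001], 'wrist_force': [0.715, -0.05, -1.036], 'wrist_torque': [-0.008, -0.016, -0.033], 'finger_force': 0.0, 'opening': 85.343}
{'vertical_fov': 47.7013, 'cx': 255.7886, 'cy': 192.1873, 'extrinsics': [[0.9338, 0.2171, -0.2843, 91.9816], [-0.357, 0.5152, -0.7792, -1269.3691], [-0.0227, 0.8291, 0.5586, 1063.9712], [0.0, 0.0, 0.0, 1.0]]}
{'vertical_fov': 44.5476, 'cx': 255.1737, 'cy': 193.8503, 'extrinsics': [[-0.0067, 0.9884, -0.1517, 322.589], [-0.9999, -0.0048, 0.0129, 30.3444], [0.012, 0.1517, 0.9883, 1697.6786], [0.0, 0.0, 0.0, 1.0]]}
```

View pics/side0.png

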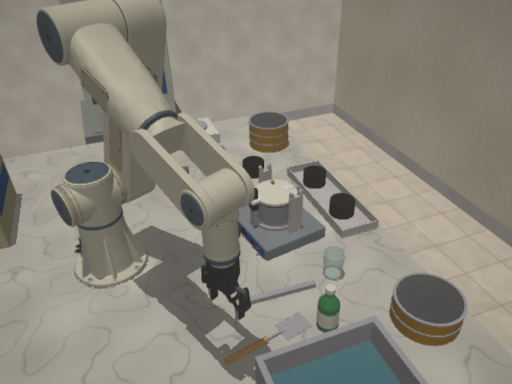

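View pics/top0.png

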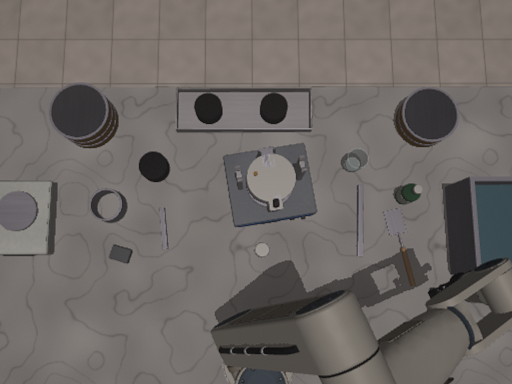

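The side view shows the unit at about (280,215), with the long bar at (255..315, 290) just beyond the gripper. In the top view the unit is at (270,185), the handle at (276,203), the posts at (239,178) and (301,167), and the bar runs from (360,184) to (360,256). I'll zoom in on both views to pick pixels accurately.

Run:
```python
import cv2
t=cv2.imread("pics/top0.png")[135:270,215:375];cv2.imwrite("pics/topc.png",cv2.resize(t,None,fx=4.4,fy=4.4,interpolation=cv2.INTER_CUBIC)) 
s=cv2.imread("pics/side0.png")[155:315,200:360];cv2.imwrite("pics/sidec.png",cv2.resize(s,None,fx=3.75,fy=3.75,interpolation=cv2.INTER_CUBIC))
```

```text
(no output)
```

View pics/topc.png

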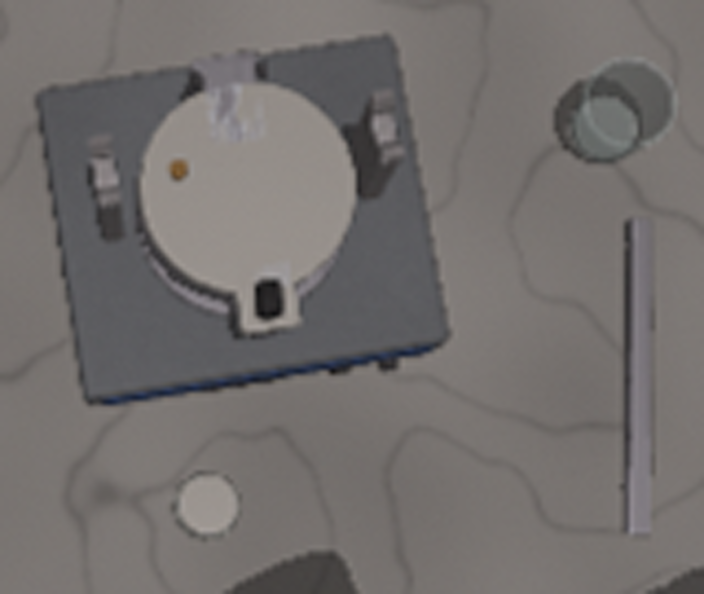

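View pics/sidec.png

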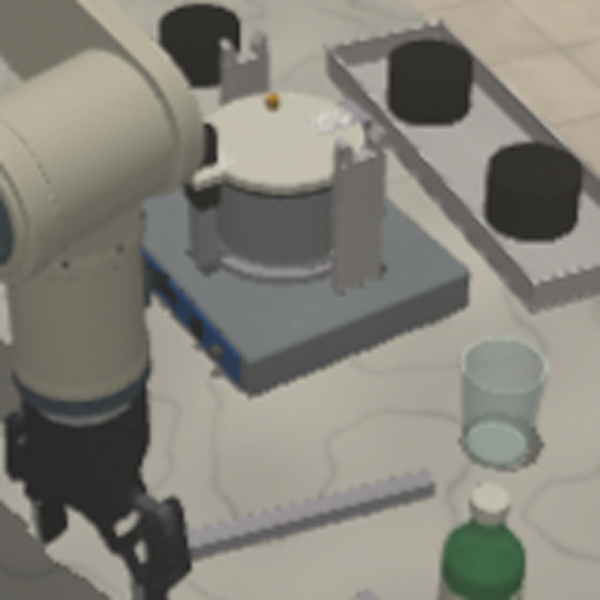

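Top crop: housing corners at (38,92), (390,37), (448,340) and (88,400); handle top at (268,298), post tops at (103,165) and (383,118), bar from (642,218) to (642,534). Side crop: bar from about (190,550) to (432,483), near post prongs at (340,145) and (378,130), far post prongs at (227,42) and (262,36).

```bash
cat > h.py <<'E'
import numpy as np,cv2
CAM={"side":(47.7013,255.7886,192.1873,[[0.9338,0.2171,-0.2843,91.9816],[-0.357,0.5152,-0.7792,-1269.3691],[-0.0227,0.8291,0.5586,1063.9712]]),
"top":(44.5476,255.1737,193.8503,[[-0.0067,0.9884,-0.1517,322.589],[-0.9999,-0.0048,0.0129,30.3444],[0.012,0.1517,0.9883,1697.6786]])}
def ray(n,p):
    fov,cx,cy,E=CAM[n];E=np.array(E);f=192/np.tan(np.radians(fov/2))
    d=E[:,:3]@np.array([(p[0]-cx)/f,-(p[1]-cy)/f,-1]);return E[:,3],d/np.linalg.norm(d)
def onz(n,p,z):
    o,d=ray(n,p);return o+d*(z-o[2])/d[2]
def tri(pt,ps):
    o1,d1=ray("top",pt);o2,d2=ray("side",ps)
    t=np.linalg.lstsq(np.c_[d1,-d2],o2-o1,rcond=None)[0];a,b=o1+t[0]*d1,o2+t[1]*d2
    return (a+b)/2,np.linalg.norm(a-b)
def proj(n,X):
    fov,cx,cy,E=CAM[n];E=np.array(E);f=192/np.tan(np.radians(fov/2));c=E[:,:3].T@(np.array(X)-E[:,3])
    return np.array([cx-f*c[0]/c[2],cy+f*c[1]/c[2]])
T=lambda x,y:((x+.5)/4.4-.5+215,(y+.5)/4.4-.5+135)
S=lambda x,y:((x+.5)/3.75-.5+200,(y+.5)/3.75-.5+155)
E
python3 - <<'E'
from h import *
np.set_printoptions(precision=1,suppress=True)
c=np.array([onz("top",T(*p),50) for p in[(38,92),(390,37),(448,340),(88,400)]])
print(c,"sides",[np.linalg.norm(c[i]-c[i-1]) for i in range(4)],"cent",c.mean(0))
print("yaws",[np.degrees(np.arctan2(*(c[a]-c[b])[[1,0]])) for a,b in[(0,1),(3,2),(0,3),(1,2)]])
print("side corners z50",[onz("side",S(*p),50) for p in[(248,360),(468,275)]])
print("near-corner tri",tri(T(448,340),S(248,360)),tri(T(390,37),S(468,275)))
print("lid ctr z170",onz("top",T(247,188),170)," handle top z210",onz("top",T(268,298),210))
b=[onz("top",T(*p),18) for p in[(644,218),(640,534)]];print("bar",b,np.linalg.norm(b[0]-b[1]))
print("bar far end tri",tri(T(644,218),S(432,478)))
print("posts",onz("top",T(103,165),225),onz("top",T(383,118),225))
print("side bar end",onz("side",S(432,478),18))
# mask-based
im=cv2.imread("pics/top0.png");hsv=cv2.cvtColor(im,cv2.COLOR_BGR2HSV)
print("bar px",im[220,356:366].tolist(),"side",cv2.imread("pics/side0.png")[286:300,290].tolist())
E
```

```text
[[ 715.6  122.8   50. ]
 [ 760.9 -166.5   50. ]
 [ 509.8 -207.7   50. ]
 [ 463.1   81.9   50. ]] sides [np.float64(255.77176540122736), np.float64(292.8406076989971), np.float64(254.39492817018456), np.float64(293.35240119399657)] cent [612.4 -42.4  50. ]
yaws [np.float64(98.89270638195275), np.float64(99.16224962681555), np.float64(9.193285261185332), np.float64(9.309451280319061)]
side corners z50 [array([ 510.1, -208.6,   50. ]), array([ 757.8, -175.3,   50. ])]
near-corner tri (array([ 510.1, -207.8,   49.3]), np.float64(0.4351472425348771)) (array([ 762.7, -167.4,   42.7]), np.float64(0.20081799015108742))
lid ctr z170 [612.2 -41.6 170. ]  handle top z210 [523.1 -54.1 210. ]
bar [array([ 614.3, -377.7,   18. ]), array([ 354.7, -363.8,   18. ])] 260.0110767472943
bar far end tri (array([ 614.8, -378.2,   16.6]), np.float64(0.5968077679484642))
posts [619.3  65.5 225. ] [ 653.4 -139.1  225. ]
side bar end [ 614.5 -379.4   18. ]
bar px [[97, 100, 104], [58, 57, 60], [97, 93, 96], [129, 124, 128], [125, 119, 124], [123, 117, 122], [113, 109, 114], [102, 105, 110], [114, 117, 122], [114, 117, 123]] side [[146, 150, 153], [148, 146, 149], [148, 146, 149], [146, 145, 148], [133, 132, 135], [95, 95, 97], [95, 95, 97], [101, 102, 104], [128, 135, 138], [156, 168, 172], [157, 169, 173], [157, 169, 173], [157, 169, 173], [158, 169, 172]]
```

```bash
cat > g.py <<'E'
# remaining shift in tool axes (mm) and yaw (deg) to a goal x y z, tool-x heading deg
import sys,numpy as np
from plant import env
from scipy.spatial.transform import Rotation as R
def go(x,y,z,a):
    o=env.get_obs();r=R.from_quat(o["ee_rot"]).as_matrix();h=np.degrees(np.arctan2(r[1,0],r[0,0]))
    print("t",round(o["time_s"],2),"p",np.round(o["position"],1),"head",round(h,2),"tilt",np.round(r[:,2],3),"F",np.round(o["wrist_force"],1),"open",round(o["opening"],1),"ff",round(o["finger_force"],1),"j6",round(o["joint_positions"][5],2))
    print("todo travel",np.round(r.T@(np.array([x,y,z])-o["position"]),1),"yaw",round((h-a+180)%360-180,2))
go(*map(float,sys.argv[1:5]))
E
python3 -m creep '{"moves":[{"jaw":0.6,"travel":[28,-8.3,0],"yaw":0},{"jaw":0.6,"travel":[28,-8.3,0],"yaw":0},{"jaw":0.6,"travel":[28,-8.3,0],"yaw":0},{"jaw":0.6,"travel":[28,-8.3,0],"yaw":0},{"jaw":0.6,"travel":[28,-8.3,0],"yaw":0},{"jaw":0.6,"travel":[28,-8.3,0],"yaw":0},{"jaw":0.6,"travel":[28,-8.3,0],"yaw":0},{"jaw":0.6,"travel":[28,-8.3,0],"yaw":0},{"jaw":0.6,"travel":[28,-8.3,0],"yaw":0},{"jaw":0.6,"travel":[28,-8.3,0],"yaw":0}]}' 60
python3 -m creep '{"moves":[{"jaw":0.6,"travel":[0,0,20],"yaw":7.1},{"jaw":0.6,"travel":[0,0,20],"yaw":7.1},{"jaw":0.6,"travel":[0,0,20],"yaw":7.1},{"jaw":0.6,"travel":[0,0,20],"yaw":7.0},{"jaw":0.6,"travel":[0,0,20],"yaw":0},{"jaw":0.6,"travel":[0,0,0],"yaw":0}]}'
python3 g.py 484.5 -370.7 3 -3.1
python3 - <<'E'
from plant import env
import cv2
for n in("side","top"):cv2.imwrite(f"pics/{n}1.png",env.get_image(n)["img"])
E
```

```text
time_s: 0.93
position: [484.5, -370.4, 231.0]
ee_rot: [0.976, 0.218, -0.0, -0.0]
wrist_force: [-0.0, -1.4, -0.0]
opening: 51.1
finger_force: 0.0
time_s: 1.43
position: [481.6, -369.9, 127.2]
ee_rot: [1.0, -0.028, -0.003, -0.002]
wrist_force: [-0.8, 0.7, -0.2]
opening: 51.2
finger_force: 0.0
t 1.43 p [ 481.6 -369.9  127.2] head -3.16 tilt [-0.005  0.004 -1.   ] F [-0.8  0.7 -0.2] open 51.2 ff 0.0 j6 0.97
todo travel [  3.7   1.1 124.2] yaw -0.06
```

```bash
python3 -m creep '{"moves":[{"jaw":0.6,"travel":[1.5,0.4,20],"yaw":0},{"jaw":0.6,"travel":[1.4,0.4,20],"yaw":0},{"jaw":0.6,"travel":[0,0,20],"yaw":0},{"jaw":0.6,"travel":[0,0,20],"yaw":0},{"jaw":0.6,"travel":[0,0,12],"yaw":0},{"jaw":0.6,"travel":[0,0,8],"yaw":0},{"jaw":0.6,"travel":[0,0,0],"yaw":0},{"jaw":0.6,"travel":[0,0,0],"yaw":0}]}'
python3 g.py 484.5 -370.7 4 -3.1
python3 - <<'E'
from plant import env
import cv2
a=env.get_image("side")["img"];cv2.imwrite("pics/side2.png",a);b=env.get_image("top")["img"];cv2.imwrite("pics/top2.png",b)
f=lambda i,y,x:cv2.resize(i[y:y+130,x:x+130],(400,400),interpolation=cv2.INTER_CUBIC)
import numpy as np;cv2.imwrite("pics/c2.png",np.hstack([f(a,220,200),f(b,150,290)]))
E
```

```text
time_s: 2.2
position: [487.0, -373.0, 32.0]
ee_rot: [1.0, -0.027, 0.0, 0.0]
wrist_force: [0.1, -1.4, 0.9]
opening: 51.1
finger_force: 0.0
t 2.2 p [ 487. -373.   32.] head -3.15 tilt [ 0.001 -0.    -1.   ] F [ 0.1 -1.4  0.9] open 51.1 ff 0.0 j6 0.97
todo travel [-2.7 -2.2 28. ] yaw -0.05
```

View pics/c2.png

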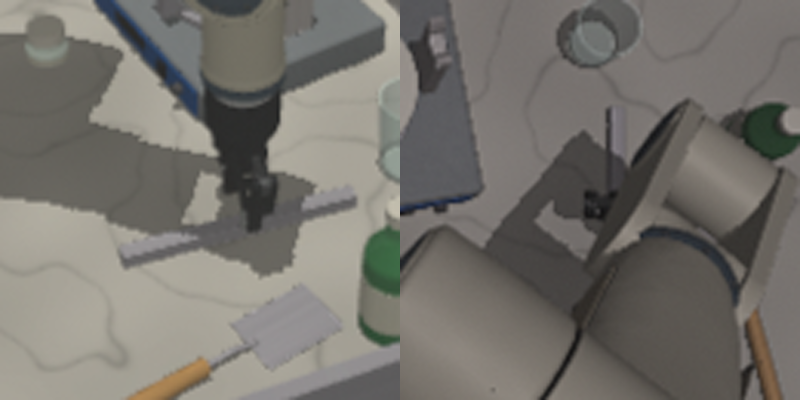

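The side crop shows the fingers over the middle of the bar, whose top face runs from (122,247) to (353,188). In the top crop the gripper hides the near half of the bar. I'll check the bar's centre from the side view.

```bash
python3 - <<'E'
from h import *
k=130/400
P=lambda x,y:((x+.5)*k-.5+200,(y+.5)*k-.5+220)
a,b=onz("side",P(122,247),18),onz("side",P(353,189),18)
print(a,b,(a+b)/2,np.linalg.norm(a-b))
E
python3 -m creep '{"moves":[{"jaw":0.6,"travel":[-2.7,-2.0,10],"yaw":0},{"jaw":0.6,"travel":[0,0,8],"yaw":0},{"jaw":0.6,"travel":[0,0,5],"yaw":0},{"jaw":0.6,"travel":[0,0,0],"yaw":0},{"jaw":0.6,"travel":[0,0,0],"yaw":0}]}'
python3 g.py 484.5 -370.7 4 -3.1
```

```text
[ 359.15468462 -358.39071624   18.        ] [ 615.20481031 -374.73423598   18.        ] [ 487.17974747 -366.56247611   18.        ] 256.5711938287569
time_s: 2.72
position: [483.7, -370.2, 7.7]
ee_rot: [1.0, -0.028, -0.0, -0.0]
wrist_force: [-0.1, -0.3, -0.9]
opening: 51.3
finger_force: 0.0
t 2.72 p [ 483.7 -370.2    7.7] head -3.16 tilt [-0.001  0.001 -1.   ] F [-0.1 -0.3 -0.9] open 51.3 ff 0.0 j6 0.97
todo travel [0.9 0.4 3.7] yaw -0.06
```

```bash
python3 -m creep '{"moves":[{"jaw":0.6,"travel":[1.5,0,3.5],"yaw":0},{"jaw":0.1,"travel":[0,0,0],"yaw":0},{"jaw":0.1,"travel":[0,0,0],"yaw":0},{"jaw":0.1,"travel":[0,0,0],"yaw":0},{"jaw":0.1,"travel":[0,0,0],"yaw":0},{"jaw":0.1,"travel":[0,0,0],"yaw":0},{"jaw":0.1,"travel":[0,0,0],"yaw":0}]}' 80
python3 g.py 484.5 -370.7 4 -3.1
```

```text
time_s: 3.3
position: [485.6, -370.6, 5.2]
ee_rot: [1.0, -0.028, 0.0, 0.0]
wrist_force: [-1.1, 2.1, 5.2]
opening: 16.1
finger_force: 79.6
t 3.3 p [ 485.6 -370.6    5.2] head -3.15 tilt [ 0. -0. -1.] F [-1.1  2.1  5.2] open 16.1 ff 79.6 j6 0.97
todo travel [-1.1  0.2  1.2] yaw -0.05
```

```bash
python3 -m creep '{"moves":[{"jaw":0.1,"travel":[0,0,-8],"yaw":0},{"jaw":0.1,"travel":[0,0,-20],"yaw":0},{"jaw":0.1,"travel":[0,0,-35],"yaw":0},{"jaw":0.1,"travel":[0,0,-35],"yaw":0},{"jaw":0.1,"travel":[0,0,-35],"yaw":0},{"jaw":0.1,"travel":[0,0,-35],"yaw":0},{"jaw":0.1,"travel":[0,0,-35],"yaw":0},{"jaw":0.1,"travel":[0,0,-35],"yaw":0},{"jaw":0.1,"travel":[0,0,-30],"yaw":0},{"jaw":0.1,"travel":[0,0,-12],"yaw":0}]}'
python3 -m creep '{"moves":[{"jaw":0.1,"travel":[0,0,0],"yaw":-4},{"jaw":0.1,"travel":[0,0,0],"yaw":-7},{"jaw":0.1,"travel":[0,0,0],"yaw":-7},{"jaw":0.1,"travel":[0,0,0],"yaw":-7},{"jaw":0.1,"travel":[0,0,0],"yaw":-7},{"jaw":0.1,"travel":[0,0,0],"yaw":-7},{"jaw":0.1,"travel":[0,0,0],"yaw":-7},{"jaw":0.1,"travel":[0,0,0],"yaw":-7},{"jaw":0.1,"travel":[0,0,0],"yaw":-7},{"jaw":0.1,"travel":[0,0,0],"yaw":-7}]}'
python3 -m creep '{"moves":[{"jaw":0.1,"travel":[0,0,0],"yaw":-7},{"jaw":0.1,"travel":[0,0,0],"yaw":-7},{"jaw":0.1,"travel":[0,0,0],"yaw":-7},{"jaw":0.1,"travel":[0,0,0],"yaw":-7},{"jaw":0.1,"travel":[0,0,0],"yaw":-7},{"jaw":0.1,"travel":[0,0,0],"yaw":0}]}'
python3 g.py 632 -39 300 99.2
python3 - <<'E'
from plant import env
import cv2
for n in("side","top"):cv2.imwrite(f"pics/{n}3.png",env.get_image(n)["img"])
import numpy as np
a,b=cv2.imread("pics/side3.png"),cv2.imread("pics/top3.png")
f=lambda i,y,x:cv2.resize(i[y:y+130,x:x+130],(400,400),interpolation=cv2.INTER_CUBIC)
cv2.imwrite("pics/c3.png",np.hstack([f(a,155,210),f(b,130,215)]))
E
```

```text
time_s: 4.13
position: [486.5, -371.4, 289.4]
ee_rot: [1.0, -0.028, 0.002, 0.002]
wrist_force: [0.4, -0.9, -4.8]
opening: 15.9
finger_force: 78.9
time_s: 4.97
position: [484.7, -370.1, 283.0]
ee_rot: [0.847, 0.531, -0.001, -0.001]
wrist_force: [0.1, 0.9, -5.0]
opening: 15.8
finger_force: 78.8
time_s: 5.47
position: [484.8, -370.1, 283.1]
ee_rot: [0.648, 0.761, -0.0, -0.001]
wrist_force: [0.4, 0.3, -4.7]
opening: 15.9
finger_force: 78.8
t 5.47 p [ 484.8 -370.1  283.1] head 99.16 tilt [-0.002  0.001 -1.   ] F [ 0.4  0.3 -4.7] open 15.9 ff 78.8 j6 -0.81
todo travel [303.5 198.1 -16.7] yaw -0.04
```

View pics/c3.png

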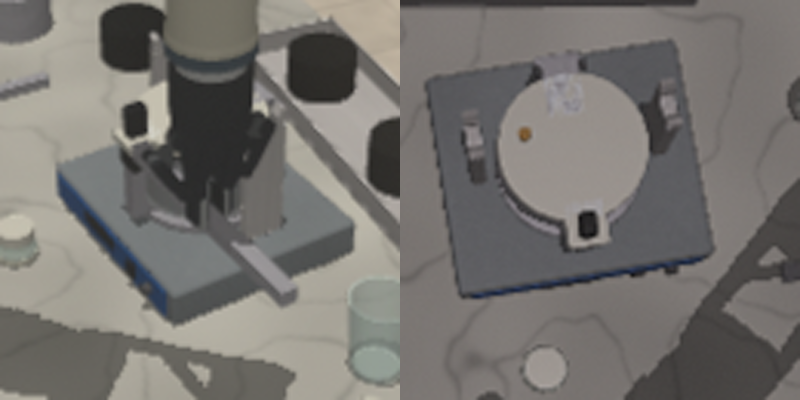

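The top crop shows the left post centred near (473,133), the right near (668,103), and the handle at (588,223). The side view shows the bar held level in front of the unit. I'll compute the saddle point from several cues.

Run:
```python
from h import *
np.set_printoptions(precision=1,suppress=True)
l,r=onz("top",T(104,173),225),onz("top",T(386,124),225);print(l,r,(l+r)/2,np.degrees(np.arctan2(*(l-r)[[1,0]])))
print("side near",onz("side",S(360,138),225),"far",onz("side",S(245,40),225))
print("tri near",tri(T(386,124),S(360,138)),"far",tri(T(104,173),S(245,40)))
a=np.radians(9.2);print("from housing",612.4+20*np.cos(a),-42.4+20*np.sin(a))
# bright notch pieces in top0
im=cv2.cvtColor(cv2.imread("pics/top0.png"),cv2.COLOR_BGR2GRAY)
for x0,y0 in((233,164),(297,153)):
    print(im[y0:y0+22,x0:x0+11])
```

```text
[613.4  64.8 225. ] [ 648.9 -141.2  225. ] [631.1 -38.2 225. ] 99.7952800875078
side near [ 647.6 -148.2  225. ] far [616.6  58.4 225. ]
tri near (array([ 650.3, -141.9,  220.3]), np.float64(0.717805989772746)) far (array([616.4,  64.3, 221.2]), np.float64(4.719510773856366))
from housing 632.1427253014597 -39.202376246163304
[[ 87  88  88  89  88  88  89  89  90  91  91]
 [ 86  88  88  92  95  96  97  94  90  90  90]
 [ 87  90  97 103 105 106 104  96  89  91  92]
 [ 88  92 100 104 101 101  95  90  89  90  92]
 [ 87  88  93  93  93  93  90  89  89  90  91]
 [ 87  87  89  91  91  94  99  95  89  90  91]
 [ 88  87  88  86  80  74  86  98  90  90  92]
 [ 87  89 100 118 117 115 118 112  80  91  91]
 [ 89  82  79 113 134 133 132 116  74  90  91]
 [ 90  79  53  93 134 130 131 121  89  90  90]
 [ 91  80  48  87 132 129 130 129 112  89  92]
 [ 92  80  47  88 136 131 132 138 129  88  90]
 [ 90  81  48  93 144 135 136 140 131  86  90]
 [ 89  87  70  79 120 118 114 107  98  86  91]
 [ 90  89  80  59  82  94  96  93  95  95  91]
 [ 89  90  79  58  86 107 109 111 111  99  91]
 [ 89  90  87  77  9
[... 597 characters left out ...]
  51  64  81  79  88  87  85  87  84  93]
 [ 62  48  77 118 115 120 114  97  87  85  85]
 [ 53  48  90 137 131 129 124 107  86  84  77]
 [ 54  50  94 142 129 126 129 121  84  86  82]
 [ 54  50  83 130 128 128 131 119  74  87  82]
 [ 54  52  67 107 131 132 133 116  75  87  84]
 [ 55  53  54  93 136 135 131 114  87  88  85]
 [ 54  54  49  76 112  99  97  88  81  86  86]
 [ 56  53  52  59  80  89  91  99 106 100  85]
 [ 55  54  54  51  71 103 111 114 118 111  90]
 [ 54  54  55  52  73 103 104  97  95  92  90]
 [ 54  55  54  54  76 102  83  72  76  81  88]
 [ 53  54  53  55  65  77  64  63  77  87  90]
 [ 54  56  56  57  60  60  57  69  88  91  90]
 [ 53  55  55  60  60  59  63  77  91  89  91]]
```

```bash
python3 - <<'E'
from h import *
np.set_printoptions(precision=1,suppress=True)
for z,a,b in((202,(238.2,173.9),(301.8,163.6)),(225,(238,172.8),(301.5,162.7))):
    l,r=onz("top",a,z),onz("top",b,z);print(l,r,(l+r)/2,np.degrees(np.arctan2(*(l-r)[[1,0]])))
E
python3 -m creep '{"moves":[{"jaw":0.1,"travel":[30,20,-2],"yaw":0},{"jaw":0.1,"travel":[30,20,-2],"yaw":0},{"jaw":0.1,"travel":[30,20,-2],"yaw":0},{"jaw":0.1,"travel":[30,20,-2],"yaw":0},{"jaw":0.1,"travel":[30,20,-2],"yaw":0},{"jaw":0.1,"travel":[30,20,-2],"yaw":0},{"jaw":0.1,"travel":[30,20,-2],"yaw":0},{"jaw":0.1,"travel":[30,20,-2],"yaw":0},{"jaw":0.1,"travel":[30,20,0],"yaw":0},{"jaw":0.1,"travel":[30,18,0],"yaw":0}]}'
python3 -m creep '{"moves":[{"jaw":0.1,"travel":[0,0,0],"yaw":0},{"jaw":0.1,"travel":[0,0,0],"yaw":0}]}'
python3 g.py 632 -39 262 99.2
python3 - <<'E'
from plant import env
import cv2
for n in("side","top"):cv2.imwrite(f"pics/{n}4.png",env.get_image(n)["img"])
import numpy as np
a,b=cv2.imread("pics/side4.png"),cv2.imread("pics/top4.png")
f=lambda i,y,x:cv2.resize(i[y:y+130,x:x+130],(400,400),interpolation=cv2.INTER_CUBIC)
cv2.imwrite("pics/c4.png",np.hstack([f(a,125,210),f(b,110,205)]))
E
```

```text
[618.   65.5 202. ] [ 651.3 -142.1  202. ] [634.7 -38.3 202. ] 99.12507155200605
[617.   65.6 225. ] [ 649.3 -138.5  225. ] [633.1 -36.5 225. ] 98.96541105350602
time_s: 6.4
position: [635.6, -41.9, 300.4]
ee_rot: [0.652, 0.758, -0.0, -0.0]
wrist_force: [0.9, -0.5, -5.3]
opening: 15.3
finger_force: 79.0
time_s: 6.57
position: [635.2, -41.9, 299.9]
ee_rot: [0.651, 0.759, -0.0, -0.0]
wrist_force: [0.5, -0.6, -4.7]
opening: 15.8
finger_force: 79.2
t 6.57 p [635.2 -41.9 299.9] head 98.81 tilt [-0.001  0.    -1.   ] F [ 0.5 -0.6 -4.7] open 15.8 ff 79.2 j6 -0.22
todo travel [ 3.3 -2.7 37.9] yaw -0.39
```

View pics/c4.png

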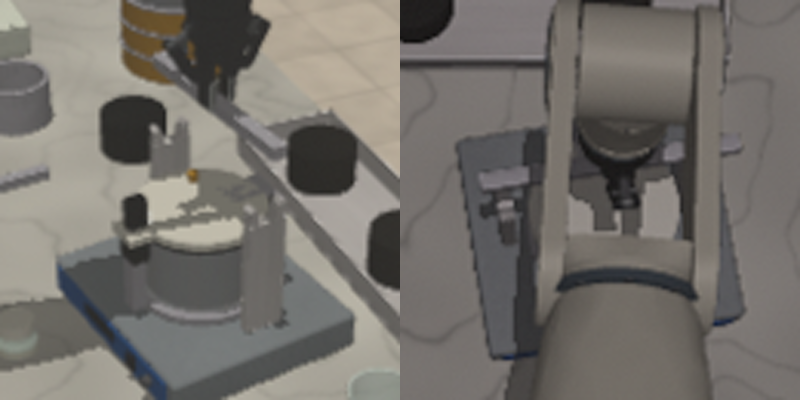

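The bar is level above the posts: its ends are at (479,181) and (744,143) in the top crop, and about (157,58) and (285,148) in the side crop. I'll check where its centre sits relative to the TCP.

Run:
```python
from h import *
np.set_printoptions(precision=1,suppress=True)
k=.325
P=lambda x,y:((x+.5)*k-.5+205,(y+.5)*k-.5+110);Q=lambda x,y:((x+.5)*k-.5+210,(y+.5)*k-.5+125)
a,b=onz("top",P(79,181),312.7),onz("top",P(344,143),312.7);print(a,b,(a+b)/2,np.linalg.norm(a-b),np.degrees(np.arctan2(*(a-b)[[1,0]])))
a,b=onz("side",Q(158,58),312.7),onz("side",Q(283,147),312.7);print(a,b,(a+b)/2,np.linalg.norm(a-b))
print(tri(P(79,181),Q(158,58)),tri(P(344,143),Q(283,147)))
```

```text
[612.8  86.6 312.7] [ 649.9 -174.3  312.7] [631.4 -43.9 312.7] 263.5368690192529 98.09420134589807
[607.7  73.2 312.7] [ 655.9 -171.2  312.7] [631.8 -49.  312.7] 249.02585945236535
(array([613.8,  87.1, 304.9]), np.float64(1.3843289404149415)) (array([ 651.6, -174.7,  315. ]), np.float64(4.497176494803055))
```

```bash
python3 -m creep '{"moves":[{"jaw":0.1,"travel":[2,0,10],"yaw":-0.3},{"jaw":0.1,"travel":[2,0,20],"yaw":0},{"jaw":0.1,"travel":[0,0,20],"yaw":0},{"jaw":0.1,"travel":[0,0,10],"yaw":0},{"jaw":0.1,"travel":[0,0,0],"yaw":0},{"jaw":0.1,"travel":[0,0,0],"yaw":0}]}'
python3 g.py 634 -38 234 99.1
python3 - <<'E'
from plant import env
import cv2
for n in("side","top"):cv2.imwrite(f"pics/{n}5.png",env.get_image(n)["img"])
import numpy as np
a,b=cv2.imread("pics/side5.png"),cv2.imread("pics/top5.png")
f=lambda i,y,x,w,h:cv2.resize(i[y:y+h,x:x+w],(400,560),interpolation=cv2.INTER_CUBIC)
cv2.imwrite("pics/c5.png",np.hstack([f(a,150,245,80,112),cv2.resize(b[140:220,220:320],(400,320)) if 0 else np.vstack([cv2.resize(b[145:195,220:270],(400,280)),cv2.resize(b[140:190,275:325],(400,280))])]))
E
```

```text
time_s: 7.17
position: [634.0, -40.5, 240.4]
ee_rot: [0.649, 0.761, -0.0, -0.0]
wrist_force: [0.1, 0.3, -4.0]
opening: 15.6
finger_force: 79.1
t 7.17 p [634.  -40.5 240.4] head 99.07 tilt [-0.001  0.    -1.   ] F [ 0.1  0.3 -4. ] open 15.6 ff 79.1 j6 -0.22
todo travel [2.4 0.4 6.4] yaw -0.03
```

View pics/c5.png

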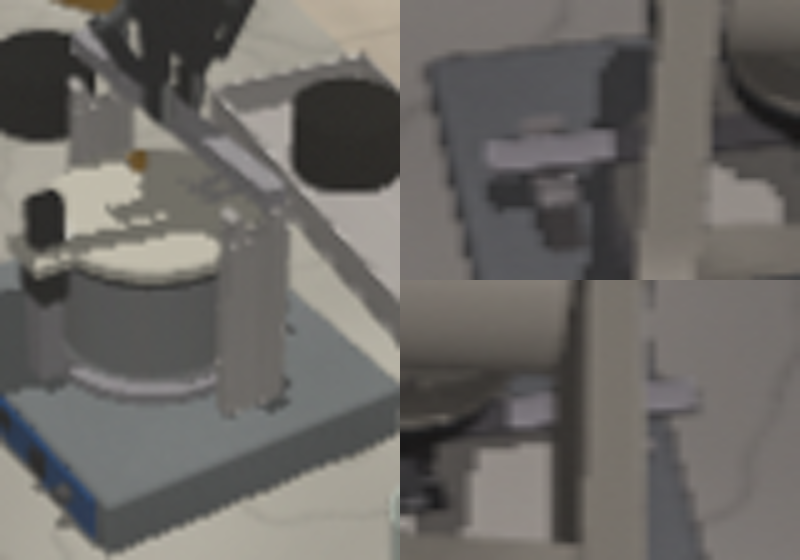

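The top crop shows the bar over the left post, with the rear prong visible above it at (545,120) and the front one below at (555,190). The side crop shows the bar just above the near post's prongs at (230,215). I'll work out the offset numerically.

Run:
```python
from h import *
np.set_printoptions(precision=1,suppress=True)
im=cv2.cvtColor(cv2.imread("pics/top5.png"),cv2.COLOR_BGR2GRAY)
m=(im>112).astype(np.uint8)
def cen(x0,x1,y0,y1):
    g=np.clip(im[y0:y1,x0:x1].astype(float)-100,0,35);ys,xs=np.mgrid[y0:y1,x0:x1];return (g*xs).sum()/g.sum(),(g*ys).sum()/g.sum()
print(im[164:178,234:244]);L=cen(232,245,166,175);Rr=cen(308,312,157,166);R2=cen(289,294,157,168)
print(im[155:168,306:313])
u=np.array([np.cos(np.radians(9.1)),np.sin(np.radians(9.1)),0])
for n,p in(("L",L),("R",Rr),("R2",R2)):
    X=onz("top",p,253);print(n,np.round(p,1),X,"along u",X@u)
for n,p,z in(("notchL",(238.2,173.9),202),("prongL",(238,172.8),225),("notchR",(301.8,163.6),202),("prongR",(301.5,162.7),225)):
    print(n,onz("top",p,z)@u)
print("tcp",np.array([634,-40.5,0])@u)
```

```text
[[ 85  87  86  85  86  87  87  87  88  91]
 [ 86  87  91  93  94  97  91  88  90  91]
 [ 88  96 102 103 104 103  94  87  89  84]
 [ 90  97 102 101  99  96  90  87  89  78]
 [ 87  91  91  89  85  71  72  86  95 100]
 [ 74  94 107 102 108 101  99 103 107 112]
 [100 108 112 112 115 115 113 114 114 114]
 [114 115 115 115 117 116 116 117 116 118]
 [117 118 118 119 117 119 119 119 119 121]
 [119 119 120 121 121 124 126 126 125 111]
 [126 126 120 101  89  85  83  82  83  79]
 [ 82  83  80  66  58  55  60  70  77  75]
 [ 62  46  57  70  66  64  92 114  65  64]
 [ 60  50  69  97  98  92  91  93  49  51]]
[[ 89 119 118 117 117 117 116]
 [ 81 107 118 117 117 116 116]
 [ 76  89 104 110 115 121 115]
 [104 103 107 111 115 119 116]
 [116 115 115 114 116 114 109]
 [116 117 118 117 118 112 102]
 [118 119 119 119 119 116 109]
 [123 127 126 123 114  98 101]
 [ 86  85  81  82  84  85 101]
 [ 62  63  77 101 103 108 112]
 [ 78  81  91 120 117 117 116]
 [ 83  85  87 108 117 116 117]
 [ 80  84  77  93 117 116 115]]
L [237.9 171.7] [614.8  65.3 253. ] along u 617.4301229906397
R [309.6 160.5] [ 650.1 -161.   253. ] along u 616.4703557715987
R2 [290.8 163.3] [ 641.4 -101.4  253. ] along u 617.2547967854276
notchL 620.5839768957946
prongL 619.6550718008468
notchR 620.6759847416595
prongR 619.169599992462
tcp 619.6149517562712
```

```bash
python3 -m creep '{"moves":[{"jaw":0.1,"travel":[3,2,0],"yaw":0},{"jaw":0.1,"travel":[0,0,5],"yaw":0},{"jaw":0.1,"travel":[0,0,5],"yaw":0},{"jaw":0.1,"travel":[0,0,5],"yaw":0},{"jaw":0.1,"travel":[0,0,3],"yaw":0},{"jaw":0.1,"travel":[0,0,0],"yaw":0}]}'
python3 g.py 636 -37.5 208 99.1
python3 -m creep '{"moves":[{"jaw":0.1,"travel":[0,0,4],"yaw":0},{"jaw":0.1,"travel":[0,0,3],"yaw":0},{"jaw":0.1,"travel":[0,0,0],"yaw":0}]}'
python3 g.py 636 -37.5 208 99.1
```

```text
time_s: 7.77
position: [635.3, -36.4, 221.6]
ee_rot: [0.648, 0.761, -0.001, -0.001]
wrist_force: [-1.6, 0.2, -5.0]
opening: 15.9
finger_force: 79.2
t 7.77 p [635.3 -36.4 221.6] head 99.15 tilt [-0.002  0.    -1.   ] F [-1.6  0.2 -5. ] open 15.9 ff 79.2 j6 -0.22
todo travel [-1.2  0.6 13.6] yaw 0.05
time_s: 8.02
position: [635.6, -36.5, 215.0]
ee_rot: [0.649, 0.761, -0.0, -0.0]
wrist_force: [-0.5, 1.0, -4.2]
opening: 15.9
finger_force: 79.2
t 8.02 p [635.6 -36.5 215. ] head 99.14 tilt [-0.001  0.    -1.   ] F [-0.5  1.  -4.2] open 15.9 ff 79.2 j6 -0.22
todo travel [-1.1  0.3  7. ] yaw 0.04
```

```bash
python3 -m creep '{"moves":[{"jaw":0.1,"travel":[-0.7,0,2],"yaw":0},{"jaw":0.1,"travel":[0,0,2],"yaw":0},{"jaw":0.1,"travel":[0,0,1.5],"yaw":0},{"jaw":0.1,"travel":[0,0,0],"yaw":0}]}'
python3 -m creep '{"moves":[{"jaw":0.1,"travel":[0,0,1],"yaw":0},{"jaw":0.1,"travel":[0,0,1],"yaw":0},{"jaw":0.1,"travel":[0,0,0],"yaw":0}]}'
python3 g.py 636 -37.5 208 99.1
```

```text
time_s: 8.35
position: [635.9, -37.2, 209.9]
ee_rot: [0.649, 0.761, -0.0, -0.0]
wrist_force: [0.5, -0.3, -3.7]
opening: 15.8
finger_force: 79.2
time_s: 8.6
position: [635.9, -37.2, 208.1]
ee_rot: [0.649, 0.761, -0.0, -0.0]
wrist_force: [0.1, 0.3, -5.2]
opening: 16.2
finger_force: 79.2
t 8.6 p [635.9 -37.2 208.1] head 99.14 tilt [-0.  0. -1.] F [ 0.1  0.3 -5.2] open 16.2 ff 79.2 j6 -0.22
todo travel [-0.3 -0.   0.1] yaw 0.04
```

```bash
python3 -m creep '{"moves":[{"jaw":0.1,"travel":[0,0,1],"yaw":0},{"jaw":0.1,"travel":[0,0,0],"yaw":0}]}'
python3 -m creep '{"moves":[{"jaw":0.1,"travel":[0,0,0.7],"yaw":0},{"jaw":0.1,"travel":[0,0,0],"yaw":0}]}'
python3 -m creep '{"moves":[{"jaw":0.1,"travel":[0,0,0.7],"yaw":0},{"jaw":0.1,"travel":[0,0,0],"yaw":0}]}'
```

```text
time_s: 8.77
position: [636.1, -37.2, 207.3]
ee_rot: [0.649, 0.761, 0.0, 0.0]
wrist_force: [-0.0, -0.4, -4.7]
opening: 15.8
finger_force: 79.3
time_s: 8.93
position: [636.1, -37.2, 207.2]
ee_rot: [0.649, 0.761, 0.0, 0.0]
wrist_force: [-2.1, 0.2, 1.3]
opening: 16.0
finger_force: 80.0
time_s: 9.1
position: [636.1, -37.2, 207.2]
ee_rot: [0.649, 0.761, 0.0, 0.0]
wrist_force: [-4.1, -0.2, 7.8]
opening: 15.6
finger_force: 80.8
```

```bash
python3 -m creep '{"moves":[{"jaw":0.1,"travel":[0,0,-0.7],"yaw":0},{"jaw":0.3,"travel":[0,0,0],"yaw":0},{"jaw":0.45,"travel":[0,0,0],"yaw":0},{"jaw":0.45,"travel":[0,0,0],"yaw":0},{"jaw":0.45,"travel":[0,0,-5],"yaw":0},{"jaw":0.45,"travel":[0,0,-10],"yaw":0},{"jaw":0.45,"travel":[0,0,-25],"yaw":0},{"jaw":0.45,"travel":[0,0,-30],"yaw":0},{"jaw":0.45,"travel":[0,0,-30],"yaw":0},{"jaw":0.45,"travel":[0,0,-20],"yaw":0}]}'
python3 -m creep '{"moves":[{"jaw":0.6,"travel":[-3,-20,0],"yaw":0},{"jaw":0.6,"travel":[-3,-30,0],"yaw":0},{"jaw":0.6,"travel":[-3,-30,0],"yaw":0},{"jaw":0.6,"travel":[-3,-30,0],"yaw":0},{"jaw":0.6,"travel":[-3,-30,0],"yaw":0},{"jaw":0.6,"travel":[0,-30,0],"yaw":0},{"jaw":0.6,"travel":[0,-30,0],"yaw":0},{"jaw":0.6,"travel":[0,-20,0],"yaw":0},{"jaw":0.6,"travel":[0,0,0],"yaw":0}]}'
python3 g.py 524 -55 300 9.1
python3 - <<'E'
from plant import env
import cv2
for n in("side","top"):cv2.imwrite(f"pics/{n}6.png",env.get_image(n)["img"])
import numpy as np
a,b=cv2.imread("pics/side6.png"),cv2.imread("pics/top6.png")
f=lambda i,y,x:cv2.resize(i[y:y+100,x:x+100],(400,400),interpolation=cv2.INTER_CUBIC)
cv2.imwrite("pics/c6.png",np.hstack([f(a,155,240),f(b,130,220)]))
E
```

```text
time_s: 9.93
position: [636.9, -37.3, 330.8]
ee_rot: [0.649, 0.761, 0.001, 0.002]
wrist_force: [0.2, 0.1, 0.8]
opening: 38.3
finger_force: 0.0
time_s: 10.68
position: [418.1, -87.3, 327.6]
ee_rot: [0.649, 0.761, -0.0, 0.0]
wrist_force: [1.7, 0.6, 0.5]
opening: 51.1
finger_force: 0.0
t 10.68 p [418.1 -87.3 327.6] head 99.09 tilt [ 0.    -0.001 -1.   ] F [1.7 0.6 0.5] open 51.1 ff 0.0 j6 -0.37
todo travel [ 15.1 109.7  27.6] yaw 89.99
```

View pics/c6.png

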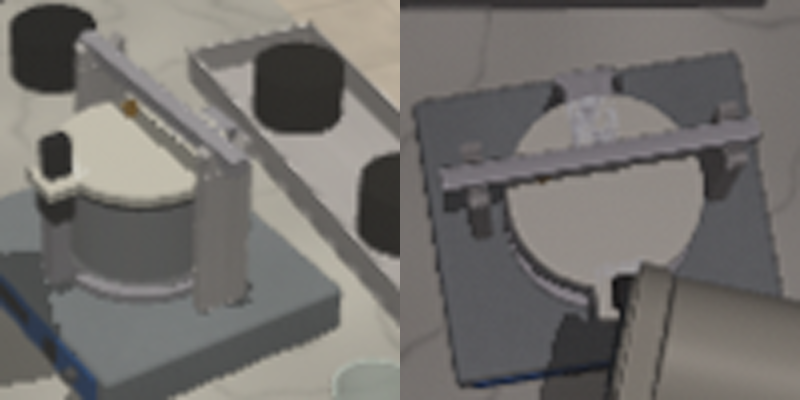

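The bar lies in both notches, level and centred: in the top crop its ends are at (443,180) and (760,132), with a middle of about 601 against a posts' mid of 602. The handle is clear in the side crop, with its top near (54,137). I'll triangulate the handle.

Run:
```python
from h import *
np.set_printoptions(precision=1,suppress=True)
def blob(f,x0,x1,y0,y1,th=60):
    im=cv2.cvtColor(cv2.imread(f),cv2.COLOR_BGR2GRAY)
    n,l,s,c=cv2.connectedComponentsWithStats((im[y0:y1,x0:x1]<th).astype(np.uint8))
    return [(s[i].tolist(),np.round(c[i]+[x0,y0],1).tolist()) for i in range(1,n) if s[i,4]>12]
print(blob("pics/top3.png",265,288,192,213,50));print(blob("pics/side6.png",244,262,184,215,60))
im=cv2.cvtColor(cv2.imread("pics/side6.png"),cv2.COLOR_BGR2GRAY);print(im[185:214,245:262])
im=cv2.cvtColor(cv2.imread("pics/top3.png"),cv2.COLOR_BGR2GRAY);print(im[194:212,268:284])
```

```text
[([8, 7, 6, 8, 42], [275.4, 202.6])]
[([7, 4, 7, 11, 60], [253.6, 193.5]), ([6, 20, 9, 7, 40], [254.4, 207.1])]
[[158 162 167 169 170 171 171 170 169 169 170 177 186 189 189 189 188]
 [159 165 169 170 170 170 169 170 169 170 178 186 188 188 189 188 189]
 [160 167 169 169 169 169 169 162 154 149 158 173 185 188 189 189 188]
 [158 164 168 169 169 157 148 125  99  65  48 113 166 185 188 188 188]
 [158 161 165 168 157 114  65  49  48  48  48  48 120 175 188 188 188]
 [162 160 162 166 124  67  48  48  48  48  48  47  89 169 189 189 188]
 [164 161 159 163 123  67  48  47  47  46  46  44  65 166 188 188 188]
 [166 164 161 162 119  65  44  45  45  45  45  44  65 166 189 188 188]
 [165 165 163 161 125  71  45  45  44  46  45  44  66 169 189 188 188]
 [165 165 164 163 138  81  45  45  45  45  45  44  65 175 191 188 188]
 [164 165 164 163 140  82  45  45  45  45  44  46  65 176 194 189 189]
 [164 156 164 170 149  87  45  45  45  45  45  45  63 178 201 191 191]
 [164 137 150 181 170 101  45  44  45  45  44  45  53 181 202 194 197]
 [164 137 115 171 189 123  55  45  45  45  53  69 111 182 202 198
[... 1578 characters left out ...]
  37  52 109 154 144 130 128]
 [ 97 149 149 151 132  35  33  40  39  38  45 103 154 150 134  97]
 [ 86 133 151 152 133  38  30  43  41  40  35  94 154 152 136  84]
 [ 74 115 154 152 132  36  32  43  44  42  35  93 154 152 136  81]
 [ 67 107 155 153 133  46  28  42  37  34  32  94 154 153 134  80]
 [ 58 102 157 152 134  60  22  27  26  20  55 119 153 153 137  91]
 [ 50 100 156 152 147 124  86  63  76 108 134 147 152 153 145 114]
 [ 50  99 155 153 153 150 141 135 140 151 160 156 151 144 125 110]
 [ 50  83 137 157 157 158 158 150 125 112 106 102 107 105  97  94]
 [ 50  62  93 113 103 102 101  92  69  68  81  80  86  90  93  92]
 [ 50  52  67  80  54  62  63  73  79  84  93  93  93  92  93  93]]
```

```bash
python3 - <<'E'
from h import *
np.set_printoptions(precision=1,suppress=True)
print(tri((275.6,202.7),(253.4,193.6)))
print(onz("top",(275.6,202.7),200),onz("side",(253.4,193.6),190))
a=np.radians(9.1);c,s=np.cos(a),np.sin(a)
M=np.array([[c,-s],[s,c]])
for sad in((635,-37.5),(632.5,-39)):print(np.array(sad)+M@[-110,0])
E
python3 -m creep '{"moves":[{"jaw":0.6,"travel":[0,0,0],"yaw":7},{"jaw":0.6,"travel":[0,0,0],"yaw":7},{"jaw":0.6,"travel":[0,0,0],"yaw":7},{"jaw":0.6,"travel":[0,0,0],"yaw":7},{"jaw":0.6,"travel":[0,0,0],"yaw":7},{"jaw":0.6,"travel":[0,0,0],"yaw":7},{"jaw":0.6,"travel":[0,0,0],"yaw":7},{"jaw":0.6,"travel":[0,0,0],"yaw":7},{"jaw":0.6,"travel":[0,0,0],"yaw":7},{"jaw":0.6,"travel":[0,0,0],"yaw":7}]}' 90
python3 -m creep '{"moves":[{"jaw":0.6,"travel":[0,0,0],"yaw":7},{"jaw":0.6,"travel":[0,0,0],"yaw":7},{"jaw":0.6,"travel":[0,0,0],"yaw":6},{"jaw":0.6,"travel":[0,0,0],"yaw":0}]}'
python3 g.py 525 -54.5 230 9.1
```

```text
(array([525.1, -55.6, 190.1]), np.float64(0.9737286490625335))
[523.3 -54.9 200. ] [525.7 -55.4 190. ]
[526.4 -54.9]
[523.9 -56.4]
time_s: 11.62
position: [422.6, -86.8, 327.0]
ee_rot: [0.969, 0.249, 0.0, 0.0]
wrist_force: [0.5, 0.8, 0.5]
opening: 51.3
finger_force: 0.0
time_s: 11.95
position: [422.5, -86.8, 327.0]
ee_rot: [0.997, 0.078, 0.0, 0.0]
wrist_force: [-0.3, -0.0, 0.8]
opening: 51.2
finger_force: 0.0
t 11.95 p [422.5 -86.8 327. ] head 8.9 tilt [ 0.001 -0.    -1.   ] F [-0.3 -0.   0.8] open 51.2 ff 0.0 j6 1.21
todo travel [106.2 -16.1  97. ] yaw -0.2
```

```bash
python3 -m creep '{"moves":[{"jaw":0.6,"travel":[15,-3,0],"yaw":-0.2},{"jaw":0.6,"travel":[25,-4,0],"yaw":0},{"jaw":0.6,"travel":[25,-4,0],"yaw":0},{"jaw":0.6,"travel":[25,-4,15],"yaw":0},{"jaw":0.6,"travel":[16,0,25],"yaw":0},{"jaw":0.6,"travel":[0,0,25],"yaw":0},{"jaw":0.6,"travel":[0,0,15],"yaw":0},{"jaw":0.6,"travel":[0,0,5],"yaw":0},{"jaw":0.6,"travel":[0,0,0],"yaw":0},{"jaw":0.6,"travel":[0,0,0],"yaw":0}]}'
python3 g.py 525.5 -55.5 178 9.1
```

```text
time_s: 12.78
position: [524.3, -54.8, 242.2]
ee_rot: [0.997, 0.082, 0.0, 0.0]
wrist_force: [0.4, 0.4, -0.5]
opening: 51.3
finger_force: 0.0
t 12.78 p [524.3 -54.8 242.2] head 9.44 tilt [ 0.001 -0.    -1.   ] F [ 0.4  0.4 -0.5] open 51.3 ff 0.0 j6 1.3
todo travel [ 1.   0.9 64.2] yaw 0.34
```

```bash
python3 -m creep '{"moves":[{"jaw":0.6,"travel":[1,0.8,10],"yaw":0.3},{"jaw":0.6,"travel":[0,0,18],"yaw":0},{"jaw":0.6,"travel":[0,0,15],"yaw":0},{"jaw":0.6,"travel":[0,0,10],"yaw":0},{"jaw":0.6,"travel":[0,0,7],"yaw":0},{"jaw":0.6,"travel":[0,0,3],"yaw":0},{"jaw":0.6,"travel":[0,0,0],"yaw":0},{"jaw":0.6,"travel":[0,0,0],"yaw":0}]}'
python3 g.py 525.5 -55.5 178 9.1
python3 - <<'E'
from plant import env
import cv2
a=env.get_image("side")["img"];cv2.imwrite("pics/c7.png",cv2.resize(a[150:250,215:315],(500,500),interpolation=cv2.INTER_CUBIC))
E
```

```text
time_s: 13.45
position: [524.9, -55.7, 179.1]
ee_rot: [0.997, 0.079, 0.0, 0.0]
wrist_force: [0.8, 0.1, 0.0]
opening: 51.0
finger_force: 0.0
t 13.45 p [524.9 -55.7 179.1] head 9.04 tilt [ 0.001 -0.    -1.   ] F [0.8 0.1 0. ] open 51.0 ff 0.0 j6 1.3
todo travel [ 0.6 -0.1  1.1] yaw -0.06
```

View pics/c7.png

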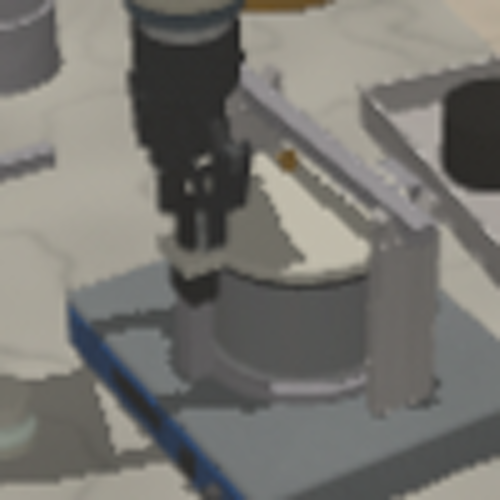

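The fingers straddle the handle at about (205,235), and the bar is still in its notches. Closing now.

```bash
python3 -m creep '{"moves":[{"jaw":0.4,"travel":[0.5,0,0],"yaw":0},{"jaw":0.1,"travel":[0,0,0],"yaw":0},{"jaw":0.1,"travel":[0,0,0],"yaw":0},{"jaw":0.1,"travel":[0,0,0],"yaw":0},{"jaw":0.1,"travel":[0,0,0],"yaw":0},{"jaw":0.1,"travel":[0,0,0],"yaw":0}]}' 90
python3 g.py 525.5 -55.5 179 9.1
```

```text
time_s: 14.0
position: [525.4, -56.1, 179.3]
ee_rot: [0.997, 0.079, 0.001, 0.0]
wrist_force: [-0.8, -4.0, 5.6]
opening: 17.3
finger_force: 87.8
t 14.0 p [525.4 -56.1 179.3] head 9.05 tilt [ 0.001 -0.001 -1.   ] F [-0.8 -4.   5.6] open 17.3 ff 87.8 j6 1.3
todo travel [ 0.2 -0.5  0.3] yaw -0.05
```

```bash
python3 -m creep '{"moves":[{"jaw":0.1,"travel":[0.2,0,-1],"yaw":0},{"jaw":0.1,"travel":[0.2,0,-1],"yaw":0},{"jaw":0.1,"travel":[0.2,0,-1],"yaw":0},{"jaw":0.1,"travel":[0.2,0,-1],"yaw":0},{"jaw":0.1,"travel":[0,0,0],"yaw":0}]}'
python3 -m creep '{"moves":[{"jaw":0.1,"travel":[0.2,0,-1],"yaw":0},{"jaw":0.1,"travel":[0.3,0,-1],"yaw":0},{"jaw":0.1,"travel":[0.3,0,-1],"yaw":0},{"jaw":0.1,"travel":[0.3,0,-1],"yaw":0},{"jaw":0.1,"travel":[0,0,0],"yaw":0}]}'
python3 g.py 525.4 -56.1 179.3 9.1
```

```text
time_s: 14.42
position: [525.7, -55.9, 181.1]
ee_rot: [0.997, 0.079, -0.0, 0.0]
wrist_force: [7.3, -6.0, -15.1]
opening: 16.6
finger_force: 88.5
time_s: 14.83
position: [526.5, -55.8, 184.6]
ee_rot: [0.997, 0.079, -0.001, 0.0]
wrist_force: [7.0, -4.9, -13.7]
opening: 16.6
finger_force: 90.7
t 14.83 p [526.5 -55.8 184.6] head 9.05 tilt [-0.002 -0.001 -1.   ] F [  7.   -4.9 -13.7] open 16.6 ff 90.7 j6 1.31
todo travel [-1.1  0.1  5.3] yaw -0.05
```

```bash
python3 -m creep '{"moves":[{"jaw":0.1,"travel":[0.2,0,-1],"yaw":0},{"jaw":0.1,"travel":[0.3,0,-1],"yaw":0},{"jaw":0.1,"travel":[0.3,0,-1],"yaw":0},{"jaw":0.1,"travel":[0.3,0,-1],"yaw":0},{"jaw":0.1,"travel":[0.3,0,-1],"yaw":0},{"jaw":0.1,"travel":[0.3,0,-1],"yaw":0}]}'
python3 -m creep '{"moves":[{"jaw":0.1,"travel":[0.3,0,-1],"yaw":0},{"jaw":0.1,"travel":[0.3,0,-1],"yaw":0},{"jaw":0.1,"travel":[0.3,0,-1],"yaw":0},{"jaw":0.1,"travel":[0.3,0,-1],"yaw":0},{"jaw":0.1,"travel":[0.3,0,-1],"yaw":0},{"jaw":0.1,"travel":[0.3,0,0],"yaw":0}]}'
python3 g.py 525.4 -56.1 179.3 9.1
python3 - <<'E'
from plant import env
import cv2
a=env.get_image("side")["img"];cv2.imwrite("pics/c8.png",cv2.resize(a[150:250,215:315],(500,500),interpolation=cv2.INTER_CUBIC))
E
```

```text
time_s: 15.33
position: [528.3, -55.5, 191.3]
ee_rot: [0.997, 0.079, -0.001, 0.0]
wrist_force: [6.0, -5.6, -11.7]
opening: 16.5
finger_force: 90.5
time_s: 15.83
position: [530.0, -55.3, 196.9]
ee_rot: [0.997, 0.079, -0.001, 0.0]
wrist_force: [1.4, -4.7, -4.7]
opening: 16.7
finger_force: 90.8
t 15.83 p [530.  -55.3 196.9] head 9.06 tilt [-0.001 -0.001 -1.   ] F [ 1.4 -4.7 -4.7] open 16.7 ff 90.8 j6 1.31
todo travel [-4.7  0.1 17.6] yaw -0.04
```

View pics/c8.png

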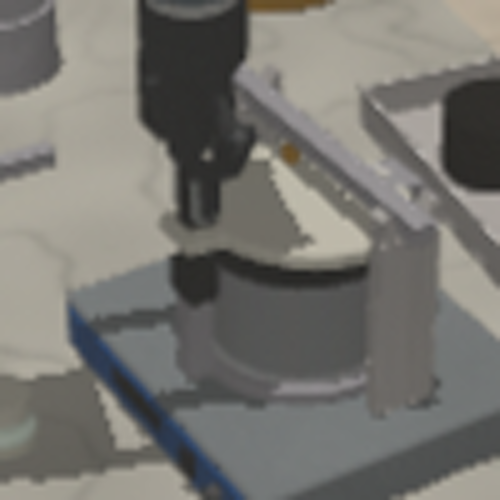

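The lid is visibly rising off the pot and the tongue is now near (190,240), with the handle held and the bar in place. Continuing slowly to 30 mm.

```bash
python3 -m creep '{"moves":[{"jaw":0.1,"travel":[0.3,0,-1],"yaw":0},{"jaw":0.1,"travel":[0.3,0,-1],"yaw":0},{"jaw":0.1,"travel":[0.3,0,-1],"yaw":0},{"jaw":0.1,"travel":[0.3,0,-1],"yaw":0},{"jaw":0.1,"travel":[0.3,0,-1],"yaw":0},{"jaw":0.1,"travel":[0.3,0,-1],"yaw":0},{"jaw":0.1,"travel":[0,0,0],"yaw":0}]}'
python3 -m creep '{"moves":[{"jaw":0.1,"travel":[0.3,0,-1],"yaw":0},{"jaw":0.1,"travel":[0.4,0,-1],"yaw":0},{"jaw":0.1,"travel":[0.4,0,-1],"yaw":0},{"jaw":0.1,"travel":[0.4,0,-1],"yaw":0},{"jaw":0.1,"travel":[0.4,0,-1],"yaw":0},{"jaw":0.1,"travel":[0,0,0],"yaw":0},{"jaw":0.1,"travel":[0,0,0],"yaw":0}]}'
python3 g.py 534.6 -54.6 208.8 9.1
```

```text
time_s: 16.47
position: [532.0, -55.0, 202.7]
ee_rot: [0.997, 0.079, -0.0, 0.0]
wrist_force: [5.7, -6.3, -8.9]
opening: 16.5
finger_force: 89.9
time_s: 17.05
position: [533.9, -54.7, 207.7]
ee_rot: [0.997, 0.079, -0.0, 0.0]
wrist_force: [4.0, -5.6, -7.9]
opening: 16.6
finger_force: 89.7
t 17.05 p [533.9 -54.7 207.7] head 9.05 tilt [-0.001 -0.001 -1.   ] F [ 4.  -5.6 -7.9] open 16.6 ff 89.7 j6 1.31
todo travel [ 0.7  0.1 -1.1] yaw -0.05
```

```bash
python3 -m creep '{"moves":[{"jaw":0.1,"travel":[0.4,0,-1.2],"yaw":0},{"jaw":0.1,"travel":[0,0,0],"yaw":0},{"jaw":0.1,"travel":[0,0,0],"yaw":0},{"jaw":0.1,"travel":[0,0,0],"yaw":0},{"jaw":0.1,"travel":[0,0,0],"yaw":0},{"jaw":0.1,"travel":[0,0,0],"yaw":0}]}'
python3 g.py 534.6 -54.6 208.8 9.1
python3 - <<'E'
from plant import env
import cv2
a=env.get_image("side")["img"];cv2.imwrite("pics/c9.png",cv2.resize(a[150:250,215:315],(500,500),interpolation=cv2.INTER_CUBIC))
E
```

```text
time_s: 17.55
position: [534.3, -54.6, 208.7]
ee_rot: [0.997, 0.079, -0.0, 0.0]
wrist_force: [5.6, -4.9, -10.1]
opening: 16.6
finger_force: 89.3
t 17.55 p [534.3 -54.6 208.7] head 9.05 tilt [-0.001 -0.001 -1.   ] F [  5.6  -4.9 -10.1] open 16.6 ff 89.3 j6 1.31
todo travel [ 0.3  0.  -0.1] yaw -0.05
```

View pics/c9.png

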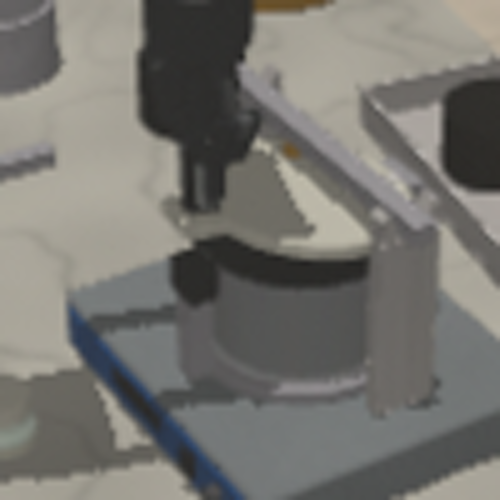

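The tongue tip is up from about (165,245) to (165,205), the lid is open with a dark gap and the bar is in its notches. I'll check the rise numerically.

Run:
```python
from h import *
a,b=cv2.imread("pics/c7.png"),cv2.imread("pics/c9.png")
t=a[225:280,150:185]
r=cv2.matchTemplate(b[150:300,130:230],t,cv2.TM_CCOEFF_NORMED);_,v,_,p=cv2.minMaxLoc(r);print("measured px",(p[0]+130-150)/5,(p[1]+150-225)/5,v)
u=np.array([np.cos(.159),np.sin(.159)])
for rise in(20,25,30,35):
    th=np.arcsin(rise/180);dx=195*(1-np.cos(th))+12*np.sin(th)
    X=np.array([510,-57,170]);Y=X+[*(dx*u),195*np.sin(th)];print(rise,proj("side",Y)-proj("side",X))
```

```text
measured px 2.0 -14.0 0.7902308702468872
20 [ 0.43378215 -5.18644912]
25 [ 0.6361072  -6.52629565]
30 [ 0.87699012 -7.88352159]
35 [ 1.15709093 -9.25821634]
```

Run:
```python
import cv2
for n in("c7","c8","c9"):
    g=cv2.cvtColor(cv2.imread(f"pics/{n}.png"),cv2.COLOR_BGR2GRAY)[2::5,2::5]
    print(n);print(g[36:58,31:43])
```

```text
c7
[[104  50  46  46  45  45  86  65  46  56  84  64]
 [104  51  46  45  44  45 108  83  48  52  79  62]
 [104  53  45  45  44  44  76  70  50  46  62  53]
 [107  56  45  45  44  42  42  42  45  46  46  46]
 [108  55  45  44  42  42  43  42  44  45  45  45]
 [116  61  45  43  43  42  42  42  49  50  45  45]
 [140 100  84  70  50  42  43  42  64  66  52  46]
 [162 147 139 116  69  43  43  43  77  81  57  45]
 [163 163 161 136  79  42  43  41  74  79  58  45]
 [162 162 161 135  77  42  43  42  67  77  58  46]
 [154 153 149 120  70  42  41  42  67  80  59  46]
 [134 126 115 101  65  41  43  41  66  87  64  45]
 [135 113 110 110  76  46  42  42  66  87  63  46]
 [137 113 109 110  94  71  57  53  77  90  70  66]
 [149 124 110 109 110 102  89  86 100 100  91 101]
 [155 139 116 108 110 111 111 110 111 111 111 114]
 [135 128 113 101 106 111 113 113 113 118 117 115]
 [120 121 105  76  89 104 116 119 117 116 109 102]
 [120 120 105  66  59  86 113 110 104 104  80  58]
 [120 120 104  65  43  58  97  82  60  48  43  44]
 [120 120 110  69  43  43  44  44  43  44  43  43]
 [120 120 121  87  52  43 
[... 1577 characters left out ...]
126 111 151 129 111 112 112 113 111]
 [163 163 162 146 123 121 115 113 116 118 119 117]
 [163 162 162 159 143 128 114 115 116 117 113 107]
 [163 162 161 159 155 141 128 110 102 104  91  73]
 [162 162 161 160 158 157 153 103  57  46  43  43]
 [162 163 163 163 151 144 142  94  52  48  45  42]
 [162 163 154 144 106  71  49  44  44  48  49  45]
 [157 154 122  70  44  45  42  44  43  43  50  46]
 [136 128 108  67  44  44  45  43  44  43  43  44]
 [121 121 105  66  43  44  44  43  43  43  44  43]
 [121 121 106  67  44  44  43  44  44  43  44  44]
 [120 121 105  65  43  43  44  44  44  43  43  43]
 [119 120 110  70  44  45  44  43  44  44  42  43]
 [121 122 120  88  52  44  43  44  43  44  44  42]]
```

```bash
python3 -c "
from plant import env
print(env.finish_job())"
```

```text
the job is handed in; nothing more can be done
None
```

The job is handed in at about 17.6 s: the long bar lies centred in both notches and released, the seal let go without the lid flying up, and the gripper still holds the handle about 29 mm above its shut height.

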